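# Fit the stop carriage on the dovetail rail and clamp it

## Robot

A 7-joint arm with a two-finger parallel gripper is mounted at the origin on the work surface. World frame = base frame: x ahead of the robot, y to its left, z up, the work surface at z = 0. Lengths are in mm, angles in rad, forces in N, time in s.
With the tool pointing down it reaches from about 425 to 875 mm from the base axis. Payload 8.4 kg.
Tool frame: the origin (TCP) lies at the very end of the fingers, on their centre line; the grasp point (between the pads) lies behind it (ctrl.grip_depth is the z of the grasp point in the tool frame, in mm); z points along the fingers, y is the direction in which the jaws open and shut (so a half turn about z gives the same grasp; the last joint's range is limited). The gripper opens to 85 mm and grips with 20 to 120 N. Pads are 22 mm wide; open, the fingers measure 114 mm over their backs; the gripper's body (76 mm by 85 mm) begins 54 mm behind the grasp point. The pads swing forward as they close: fully open they stand 13 mm farther back than shut.
Start: joints at [1.139, 0.333, 0.04, 1.465, -0.013, 1.343, -0.059], TCP at [212.326, -614.314, 231.308] pointing down, gripper open.
Joint ranges: [-2.58, 2.58], [-0.38, 2.09], [-1.3, 1.39], [0.25, 2.4], [-1.5, 4.64], [0.08, 2.09], [-2.65, 2.65]. Speed limits (rad/s): [2.22, 2.22, 2.79, 2.79, 3.14, 3.14, 3.14].

## Interface

Orientations are given as a rotation vector (axis times angle).
In Python, from plant import readout, eyes, ticket, ctrl gives the robot as it stands.
- The arm moves only by the tool carry_out, never from a script. Its argument "commands" is a list of rows, each an object of numbers: "dx", "dy", "dz": the shift along the tool's x, y, z in cm; "roll": the turn about the tool's z in rad. A call has 1 to 20 rows; each row is the pose to reach, as a shift and turn from the pose measured when the call began, along the tool's axes at that moment; what a row does not reach only later rows make up. A row lasts 1/12 s, in which the tool goes at most 41.7 mm and 7.16 degrees, less where a joint would pass 70% of its speed; a pose out of reach is approached as far as the arm can. A call with a gripper value outside its range is refused whole. "jaw" is the opening, from 0 (shut) to 1 (fully open), set as the call begins (left out, the last holds). The fingers move at their own pace and stop on an object; "newtons" is the grip in N (left out, the last holds). Time passes only in rows, so rows that repeat a pose let the fingers close. It gives the time, the measured TCP pose, the force and the opening at its end, in the units of the state.
- readout.state(): the state, without advancing time (a new reading comes with each control period).
- eyes.read_camera(name): name is "side" or "top"; returns a dict with "pixels" (384x512x3 uint8, red, green, blue), "range_z" (384x512 float32, mm along the optical axis (not along the pixel's ray), 0 where there is no reading), "camera_matrix" (3x3 intrinsics, pixels), "rvec" (rotation vector, rad) and "tvec" (3), from world to camera coordinates, as OpenCV has them. Camera axes: x right, y down, z forward; pixel columns grow to the right and rows downward; lengths in mm; the calibration is good to about 2 mm. A picture is of the moment at which its call begins.
- ticket.job_done(): hands the job in, once; it reports no verdict.
The state is a dict: "clock": time; "joint_pos": joint angles; "joint_vel": joint speeds; "tau": joint torques, N m; "position": TCP position; "tool_rot": TCP orientation; "wrist_force": force on the tool from outside, world axes, zero at the start; "moment": the same for the moment, N m; "gripper_width": opening from 0.0 (shut) to 1.0 (fully open).
Only numpy, scipy, OpenCV 4.12 (cv2) and the standard library are available. Lean on these libraries where they do the work, as an engineer would, in place of code of your own. Each camera call takes 0.05 s, during which the arm holds its last target.

## Task

Set up the cutting jig's length stop: slide the loose aluminium carriage (orange post) onto the steel dovetail rail from the rail's open end, all the way until it is fully home against the red end stop. Then turn the black wing knob on the carriage's side clockwise until it is tight, let go, and leave the other things on the bench where they are.

Things in the scene. Friction and masses are not known exactly. Their poses are not given: they have to be found in the camera images.
- rail: Fixed jig: steel dovetail rail on a green plate 168 x 120 x 12 mm. Origin on the bench under the rail's middle; x along the rail to the red end stop, z up; plate x -75 to 93, y -60 to 60 mm. Rail x -75 to 61 mm, on a 16 mm wide neck; 36 mm wide on top (46 mm above the bench), 20 mm at its lower edge (32 mm). Fit from the open end only, never from above.
- rail_mouth (a point): Centre line of the rail at its open end (x = -75 mm), level with the rail's top; axes as rail. The first 15 mm from here are a lead-in nose that starts 29 mm wide and 2.5 mm lower than the rail's top.
- rail_home (a point): Where the carriage's origin lies when it rests on the rail with its end face on the red stop: 31 mm from the rail's middle towards the stop, 30 mm above the bench; axes as rail. The stop is 60 mm wide and 58 mm high, its face 30 mm farther on (x = 61 mm of rail).
- carriage: Loose aluminium carriage, about 0.45 kg. Origin under its centre, level with its feet; x along its channel, z up. Plate 60 (x) by 64 mm (y), 16 to 28 mm up; below it two jaws leave a dovetail channel 40 mm wide at its roof, 22 mm at the feet: on the rail 2 mm play each side, 3.5 mm in height. Knob ear at -y, to y = -82 mm. May go on either way round.
- carriage_post (a point): Grip point on the centre line of the orange post on the carriage, at y = +8 mm, 60 mm above the carriage's origin; axes as the carriage. The post is 28 mm (x) by 24 mm (y) and stands from 28 to 73 mm above that origin.
- knob_grip (a point): On the knob's vertical axis (carriage y = -64 mm, 54 mm above its origin), where to grip the black wing. Turns with the knob: x along the wing, y across, z up. Wing 40 mm long, 11 mm thick, 33 to 63 mm above the carriage's origin, over a disc of 18 mm radius (28 to 33 mm up); yellow mark on one end.
- clamp_knob (a joint): Knob angle, rad: 0 fully loose (wing along the carriage's x), grows clockwise seen from above, stop at 1.45; tight is beyond 1.25. Stays where left (friction 0.1 N m). It drives a brass shoe out of the -y jaw into the channel, 3.6 mm per rad: on the rail it grips from about 1.2 on; turned before fitting, the shoe blocks the channel.
- tin: Blue closed tin, 68 mm diameter, 88 mm high; origin under its centre. Leave alone.
- folding_rule: Yellow folding rule, 150 x 17 x 18 mm, long along its x; origin under its centre. Leave alone.
- angle_offcut: Offcut of steel angle, 120 mm long (x), 40 mm wide (y), upright leg 40 mm high along its -y edge; origin under its centre. Leave alone.
Things that resemble listed ones, but are neither listed nor needed, are in the scene too. Several things have the shape of the carriage; the one meant has the colours described above. Several things look just like the rail: the one meant starts nearest to the robot's base.

How it is judged (in metres and radians):
On the way, in this order (a step that is already met when the one before it is completed fails the run):
1. the carriage is threaded onto the rail's open end (its centre still 50 to 100 mm short of home) (x of carriage in the frame of rail_home between -0.1 and -0.05 m and y of carriage in the frame of rail_home between -0.005 and 0.005 m and z of carriage in the frame of rail_home between -0.004 and 0.006 m and angle between the x axis of carriage and the x axis of rail, either way round below 0.12 rad).
2. the carriage is home, within 3 mm of the end stop, with the knob not yet tight (x of carriage in the frame of rail_home between -0.003 and 0.003 m and horizontal distance between carriage and rail_home below 0.006 m and value of joint clamp_knob below 0.9 rad), for 0.1 s.
3. the knob is turned tight (value of joint clamp_knob above 1.25 rad), for 0.1 s.
At the end, for the whole second after the job is handed in: The carriage sits on the dovetail rail within 3 mm of home against the red stop (4 mm sideways, 3 mm in height, within 0.08 rad of the rail's direction and upright), at rest, and the clamp knob is turned beyond 1.25 rad (x of carriage in the frame of rail_home between -0.003 and 0.003 m and y of carriage in the frame of rail_home between -0.004 and 0.004 m and z of carriage in the frame of rail_home between -0.003 and 0.003 m and angle between the x axis of carriage and the x axis of rail, either way round below 0.08 rad and angle between carriage's own z axis and vertical below 0.08 rad and value of joint clamp_knob above 1.25 rad and linear speed of carriage below 0.01 m/s); the robot touches nothing.
It fails at once if the tin, the folding rule or the steel angle is moved by more than 30 mm (distance of any of tin, folding_rule, angle_offcut from where it was at the start of the episode above 0.03 m).
It also fails if it takes over 51 s, if anything falls off the work surface, if the arm or the gripper's body presses on something with over 40 N, if the wrist force passes 120 N, or if a joint passes its speed limit or range.

## Working session

There is one attempt and no reset: what is moved stays moved. The work goes in short steps, Python scripts to look and compute and a tool call to move; the robot and the scene stay as the last step left them, time stands still between calls to the robot, and variables do not carry over. Pictures are saved under pics/ and viewed, and the job is handed in when it is done.

Besides the shell and the picture viewer there is one more tool, called after "Call:" by a JSON object that holds its "op" and its "data". carry_out: Moves the arm, as the interface text tells. Its arguments: {"type":"object","properties":{"commands":{"type":"array","items":{"type":"object","properties":{"dx":{"type":"number"},"dy":{"type":"number"},"dz":{"type":"number"},"roll":{"type":"number"}}}},"jaw":{"type":"number"},"newtons":{"type":"number"}},"required":["commands"]}

```bash
ls; mkdir -p pics; cat > h.py <<'E'
import numpy as np,cv2
from plant import readout,eyes,ticket,ctrl
def cam(n):
    c=eyes.read_camera(n); return c
def save(c,f,box=None,s=1):
    im=c['pixels'][:,:,::-1]
    if box: im=im[box[1]:box[3],box[0]:box[2]]
    im=cv2.resize(im,None,fx=s,fy=s,interpolation=cv2.INTER_CUBIC)
    cv2.imwrite('pics/'+f,im)
def world(c):
    h,w=c['range_z'].shape;K=c['camera_matrix'];Z=c['range_z'].astype(float)
    u,v=np.meshgrid(np.arange(w),np.arange(h))
    P=np.stack([(u-K[0,2])/K[0,0]*Z,(v-K[1,2])/K[1,1]*Z,Z],-1)
    R=cv2.Rodrigues(np.array(c['rvec'],float))[0];t=np.array(c['tvec'],float).ravel()
    W=(P-t)@R; W[Z==0]=np.nan; return W
E
python3 - <<'E'
from h import *
print(readout.state()); print(ctrl.grip_depth)
for n in('top','side'):
    c=cam(n);save(c,n+'0.png',s=1.5);np.savez(n+'0.npz',**c); print(c['camera_matrix'],c['rvec'],c['tvec'])
E
```

```text
pics
{'clock': 0.0, 'joint_pos': array([ 1.13880259,  0.3339082 ,  0.03988138,  1.46628475, -0.01339821,
        1.34332094, -0.05847076]), 'joint_vel': array([-0.00032442,  0.00057209,  0.00131772,  0.00138958,  0.00083052,
       -0.00162625, -0.00094127]), 'tau': array([ 9.06108426e-05, -6.58544827e+01,  1.36519399e+00, -4.05568743e+01,
        1.67069386e-02,  1.22864111e-02, -5.25622920e-05]), 'position': array([ 212.15840512, -613.90371498,  230.41653765]), 'tool_rot': array([-3.09661261e+00, -5.20083549e-01,  6.09302830e-04]), 'wrist_force': array([-0.09338346,  0.31968761,  0.91606233]), 'moment': array([ 0.02995523, -0.03830076,  0.08936647]), 'gripper_width': 0.9927089942051895}
-18.700000000000003
[[457.82138091   0.         257.51586277]
 [  0.         457.82138091 191.36573822]
 [  0.           0.           1.        ]] [ 2.14774095 -2.17923918  0.12978165] [  87.3475083   543.40707781 1191.31215994]
[[347.95203856   0.         263.71585563]
 [  0.         347.95203856 196.30614533]
 [  0.           0.           1.        ]] [ 2.25004453 -0.18184235  0.06999537] [-513.93068041  167.29023302  842.98260278]
```

View pics/top0.png

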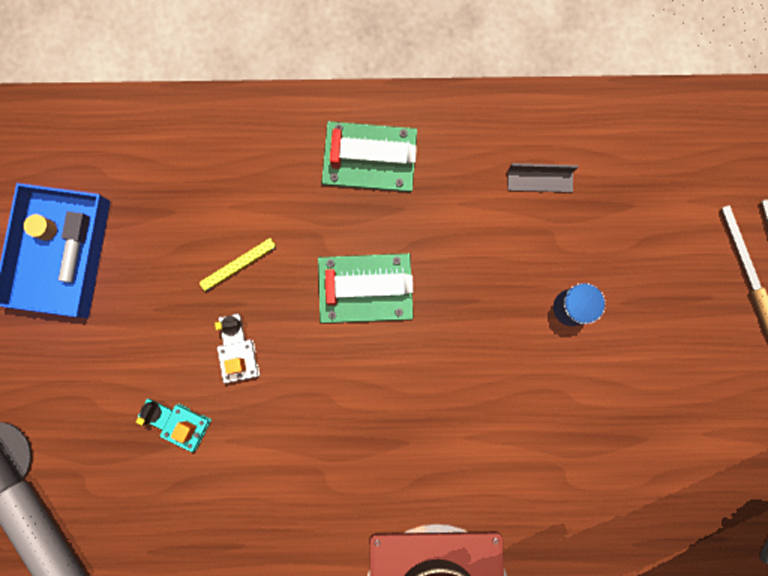

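View pics/side0.png

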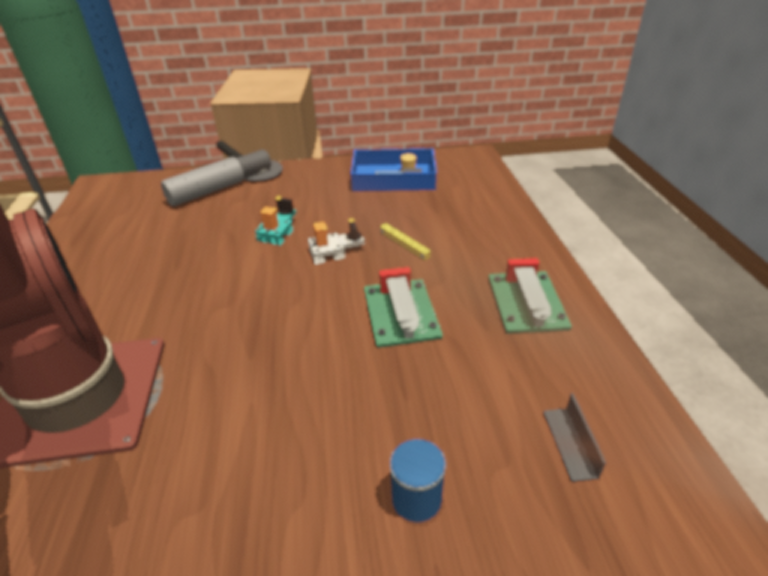

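```bash
python3 - <<'E'
from h import *
c=dict(np.load('top0.npz'))
save(c,'crop_c.png',(120,190,200,270),7); save(c,'crop_r.png',(200,155,290,225),7)
W=world(c)
im=c['pixels'].astype(int)
def show(u,v): print((u,v),W[v,u].round(1),im[v,u])
for p in [(156,242),(153,216),(146,217),(240,190),(220,190),(273,190),(160,260),(150,250),(300,250),(380,200)]: show(*p)
hsv=cv2.cvtColor(c['pixels'],cv2.COLOR_RGB2HSV)
# orange post
def blob(name,m,box):
    mm=np.zeros_like(m);mm[box[1]:box[3],box[0]:box[2]]=m[box[1]:box[3],box[0]:box[2]]
    P=W[mm]; P=P[~np.isnan(P[:,0])]
    print(name,len(P),P.mean(0).round(1),np.percentile(P,[2,50,98],axis=0).round(1).tolist())
    return P
H,S,V=[hsv[...,i].astype(int) for i in range(3)]
cb=(138,205,178,262)
blob('post',(H>8)&(H<22)&(S>150)&(V>180)&(W[...,2]>55),cb)
P=blob('plate',(W[...,2]>15)&(W[...,2]<45)&(S<60),cb)
print(cv2.minAreaRect(P[:,:2].astype(np.float32)))
P=blob('plateonly',(W[...,2]>22)&(W[...,2]<34),(138,226,178,262))
print(cv2.minAreaRect(P[:,:2].astype(np.float32)))
blob('knob',(V<70)&(W[...,2]>40),cb)
rb=(205,160,285,220)
P=blob('green',(W[...,2]>6)&(W[...,2]<18)&(H>50)&(H<85)&(S>80),rb); print(cv2.minAreaRect(P[:,:2].astype(np.float32)))
P=blob('rail',(W[...,2]>40)&(W[...,2]<51)&(S<60),rb); print(cv2.minAreaRect(P[:,:2].astype(np.float32)))
P=blob('stop',(W[...,2]>50)&((H<10)|(H>170))&(S>100),rb); print(cv2.minAreaRect(P[:,:2].astype(np.float32)))
E
```

```text
(156, 242) [413.8 339.7  73.6] [252 216  83]
(153, 216) [480.8 350.6  62.6] [91 78 72]
(146, 217) [478.4 368.2  64.3] [255 255  79]
(240, 190) [547.7 125.8  41.8] [253 253 252]
(220, 190) [546.6 177.6  57. ] [252 103  90]
(273, 190) [546.1  38.5  44.9] [255 255 255]
(160, 260) [366.2 344.    2.2] [162  85  53]
(150, 250) [393.5 365.2  28. ] [233 231 226]
(300, 250) [387.3 -32.5   6.2] [164  84  51]
(380, 200) [ 511.7 -232.1   85.6] [ 86 151 227]
post 16 [417.9 344.1  69.3] [[398.6, 329.6, 60.5], [402.3, 337.6, 70.7], [482.3, 376.8, 74.8]]
plate 581 [433.7 345.6  27.6] [[385.5, 313.8, 20.1], [435.0, 345.4, 27.6], [496.1, 376.4, 34.1]]
((442.2950439453125, 349.79132080078125), (113.4498062133789, 60.717254638671875), 10.80578899383545)
plateonly 458 [423.4 344.3  27.6] [[385.5, 315.0, 23.0], [427.5, 343.6, 27.5], [456.4, 376.4, 32.5]]
((422.9014892578125, 346.07562255859375), (74.37069702148438, 60.72201919555664), 10.744101524353027)
knob 25 [479.4 347.6  54.8] [[472.7, 337.2, 40.4], [478.2, 347.0, 58.1], [487.7, 364.6, 61.9]]
green 1510 [542.7 118.3  11.6] [[488.9, 38.1, 7.2], [525.2, 116.6, 11.6], [604.8, 200.0, 15.9]]
((547.097412109375, 118.61311340332031), (119.01561737060547, 166.6516876220703), 1.7284423112869263)
rail 673 [547.5 104.3  45.4] [[529.4, 38.5, 41.1], [547.5, 104.5, 45.3], [565.0, 168.0, 49.9]]
((547.56103515625, 102.90325927734375), (36.19865798950195, 135.36610412597656), 1.8223956823349)
stop 141 [543.6 178.6  57.2] [[515.5, 170.1, 52.6], [543.9, 177.8, 57.2], [573.1, 185.8, 61.5]]
((544.2529296875, 177.9415740966797), (58.26240921020508, 16.165742874145508), 0.2028677612543106)
```

View pics/crop_c.png

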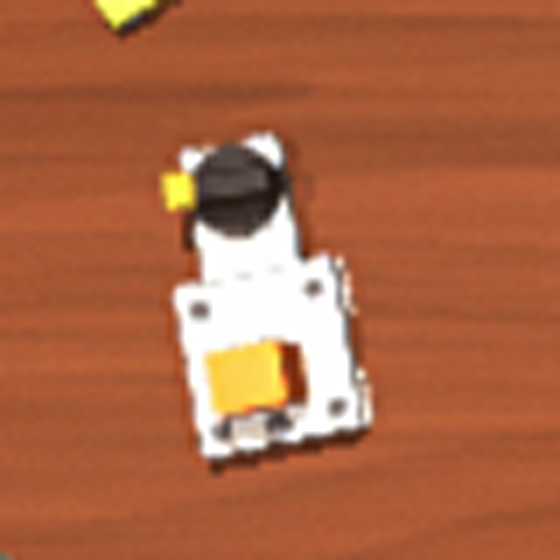

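View pics/crop_r.png

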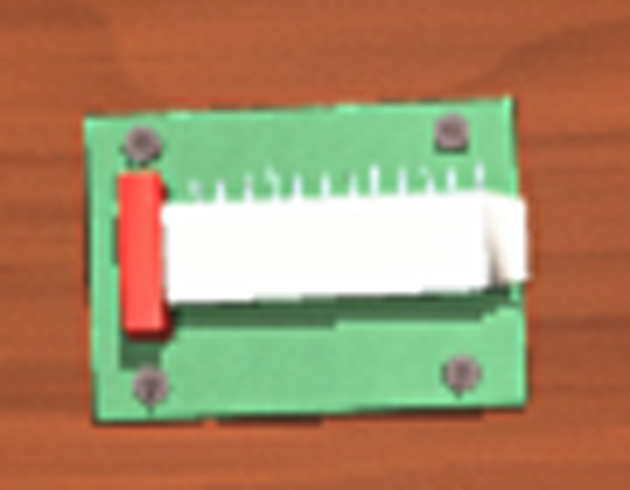

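```bash
cat >> h.py <<'E'
def yaw_of(rv):
    R=cv2.Rodrigues(np.array(rv,float))[0]; return np.arctan2(R[1,0],R[0,0]),R
def go(x,y,z,ay=None,st=None):
    """print row for TCP target xyz (mm world), ay=desired yaw (deg) of tool y axis (mod 180)"""
    st=st or readout.state(); R=cv2.Rodrigues(np.array(st['tool_rot'],float))[0]
    d=R.T@(np.array([x,y,z])-st['position'])/10
    cy=np.degrees(np.arctan2(R[1,1],R[0,1])); r=0
    if ay is not None:
        dy=(ay-cy+90)%180-90; r=-np.radians(dy)
    print('t%.2f pos'%st['clock'],st['position'].round(1),'toolY yaw %.1f tilt %.2f'%(cy,np.degrees(np.arccos(-R[2,2]))),'-> dx %.2f dy %.2f dz %.2f roll %.3f'%(*d,r))
E
python3 - <<'E'
from h import *
c=dict(np.load('top0.npz'));W=world(c)
hsv=cv2.cvtColor(c['pixels'],cv2.COLOR_RGB2HSV)
s=W[205:262,138:178].reshape(-1,3); s=s[~np.isnan(s[:,0])]
hs=hsv[205:262,138:178].reshape(-1,3)[~np.isnan(W[205:262,138:178,0].ravel())]
m=(s[:,2]>64)&(hs[:,0]>5)&(hs[:,0]<28)&(s[:,0]<440); P=s[m]; print(len(P),P.mean(0),cv2.minAreaRect(P[:,:2].astype(np.float32)),P.min(0),P.max(0))
m=(s[:,2]>56)&(s[:,0]>455); P=s[m]; print(len(P),P.mean(0),cv2.minAreaRect(P[:,:2].astype(np.float32)))
m=(s[:,2]>23)&(s[:,2]<33)&(s[:,0]<450); P=s[m]; print(cv2.minAreaRect(P[:,:2].astype(np.float32)))
go(520,-350,230,-50);go(600,0,230,-20);go(405,338,180,10.8)
E
```

```text
108 [410.32784836 342.95118054  71.93298863] ((409.97967529296875, 343.40380859375), (23.56355857849121, 28.74648666381836), 11.129470825195312) [396.2713918  328.75437708  64.6238034 ] [423.91433003 358.36038045  78.63702828]
71 [480.47608178 357.62545493  61.74685348] ((480.5123596191406, 357.5470886230469), (11.533353805541992, 39.05949783325195), 7.650486469268799)
((419.216796875, 345.2576599121094), (66.07389068603516, 60.82962417602539), 10.237869262695312)
t0.10 pos [ 212.2 -613.9  230.5] toolY yaw -70.9 tilt 0.09 -> dx 37.71 dy -14.89 dz 0.07 roll -0.365
t0.10 pos [ 212.2 -613.9  230.5] toolY yaw -70.9 tilt 0.09 -> dx 56.71 dy -45.36 dz 0.11 roll -0.889
t0.10 pos [ 212.2 -613.9  230.5] toolY yaw -70.9 tilt 0.09 -> dx 49.32 dy -83.66 dz 5.17 roll -1.426
```

Candidates, in native top-image pixels:
- **Carriage:** the bare-metal one with the orange post is at (158,238). The teal look-alike is at (120,283). I choose the bare-metal one; the close crop shows the orange post, the black knob and a yellow mark.
- **Rail:** the near one is at (244,191) and the far look-alike is at (246,104). I choose the near one. Its open end is on the right (−y) and its red stop on the left.

Both chosen pieces already point almost the same way.

Call:
{"op": "carry_out", "data": {"commands": [{"dx": 37.7, "dy": -14.9, "dz": 0, "roll": -0.12}, {"dx": 37.7, "dy": -14.9, "dz": 0, "roll": -0.2}, {"dx": 37.7, "dy": -14.9, "dz": 0, "roll": -0.3}, {"dx": 37.7, "dy": -14.9, "dz": 0, "roll": -0.36}, {"dx": 37.7, "dy": -14.9, "dz": 0, "roll": -0.36}, {"dx": 37.7, "dy": -14.9, "dz": 0, "roll": -0.36}, {"dx": 37.7, "dy": -14.9, "dz": 0, "roll": -0.36}, {"dx": 37.7, "dy": -14.9, "dz": 0, "roll": -0.36}, {"dx": 37.7, "dy": -14.9, "dz": 0, "roll": -0.36}, {"dx": 56.7, "dy": -45.4, "dz": 0, "roll": -0.48}, {"dx": 56.7, "dy": -45.4, "dz": 0, "roll": -0.6}, {"dx": 56.7, "dy": -45.4, "dz": 0, "roll": -0.7}, {"dx": 56.7, "dy": -45.4, "dz": 0, "roll": -0.8}, {"dx": 56.7, "dy": -45.4, "dz": 0, "roll": -0.89}, {"dx": 56.7, "dy": -45.4, "dz": 0, "roll": -0.89}, {"dx": 56.7, "dy": -45.4, "dz": 0, "roll": -0.89}, {"dx": 56.7, "dy": -45.4, "dz": 0, "roll": -0.89}, {"dx": 56.7, "dy": -45.4, "dz": 0, "roll": -0.89}], "jaw": 1}}

```text
clock: 1.6
position: [597.2, -6.7, 230.9]
tool_rot: [-2.572, -1.802, 0.0]
wrist_force: [0.0, -0.7, 0.1]
gripper_width: 0.999
```

```bash
python3 - <<'E'
from h import *
go(410,343,150,11)
E
```

```text
t1.60 pos [597.2  -6.7 230.9] toolY yaw -20.0 tilt 0.08 -> dx 26.48 dy -29.53 dz 8.15 roll -0.540
```

Call:
{"op": "carry_out", "data": {"commands": [{"dx": 26.5, "dy": -29.5, "dz": 4, "roll": -0.12}, {"dx": 26.5, "dy": -29.5, "dz": 4, "roll": -0.24}, {"dx": 26.5, "dy": -29.5, "dz": 6, "roll": -0.36}, {"dx": 26.5, "dy": -29.5, "dz": 6, "roll": -0.48}, {"dx": 26.5, "dy": -29.5, "dz": 8.2, "roll": -0.54}, {"dx": 26.5, "dy": -29.5, "dz": 8.2, "roll": -0.54}, {"dx": 26.5, "dy": -29.5, "dz": 8.2, "roll": -0.54}, {"dx": 26.5, "dy": -29.5, "dz": 8.2, "roll": -0.54}, {"dx": 26.5, "dy": -29.5, "dz": 8.2, "roll": -0.54}, {"dx": 26.5, "dy": -29.5, "dz": 8.2, "roll": -0.54}, {"dx": 26.5, "dy": -29.5, "dz": 8.2, "roll": -0.54}, {"dx": 26.5, "dy": -29.5, "dz": 8.2, "roll": -0.54}]}}

```text
clock: 2.6
position: [408.4, 344.7, 148.8]
tool_rot: [-1.992, -2.426, 0.001]
wrist_force: [1.3, -1.0, -0.7]
gripper_width: 0.998
```

```bash
python3 - <<'E'
from h import *
go(410,343,40,11)
E
```

```text
t2.60 pos [408.4 344.7 148.8] toolY yaw 11.2 tilt 0.15 -> dx -0.21 dy 0.14 dz 10.88 roll 0.004
```

Call:
{"op": "carry_out", "data": {"commands": [{"dx": -0.2, "dy": 0.1, "dz": 3}, {"dx": -0.2, "dy": 0.1, "dz": 6}, {"dx": -0.2, "dy": 0.1, "dz": 8.5}, {"dx": -0.2, "dy": 0.1, "dz": 10}, {"dx": -0.2, "dy": 0.1, "dz": 10.9}, {"dx": -0.2, "dy": 0.1, "dz": 10.9}, {"dx": -0.2, "dy": 0.1, "dz": 10.9}]}}

```text
validation failed for argument at $.co...
```

Call:
{"op": "carry_out", "data": {"commands": [{"dx": 0}, {"dx": 0}, {"dx": 0}, {"dx": 0}, {"dx": 0}, {"dx": 0}, {"dx": 0}, {"dx": 0}], "jaw": 0, "newtons": 70}}

```text
validation failed for argument at $.co...
```

```bash
python3 - <<'E'
from h import *
c=cam('top');save(c,'g1.png',(110,180,210,280),6); np.savez('g1.npz',**c)
c=cam('side');save(c,'g1s.png',(150,100,300,212),5)
print(readout.state()['gripper_width'],readout.state()['wrist_force'])
go(410,343,140,11)
E
```

```text
0.9977358823363929 [ 0.26960662  0.10450948 -0.85546359]
t2.70 pos [410.8 342.4 149.3] toolY yaw 10.9 tilt 0.07 -> dx 0.08 dy -0.07 dz 0.93 roll -0.001
```

View pics/g1.png

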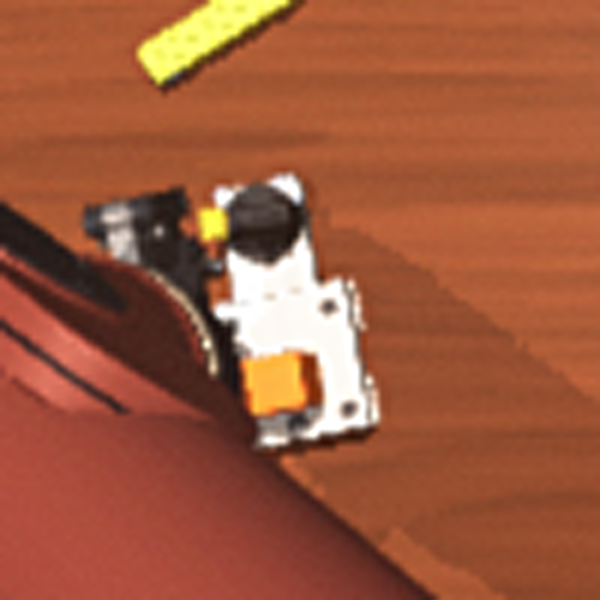

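View pics/g1s.png

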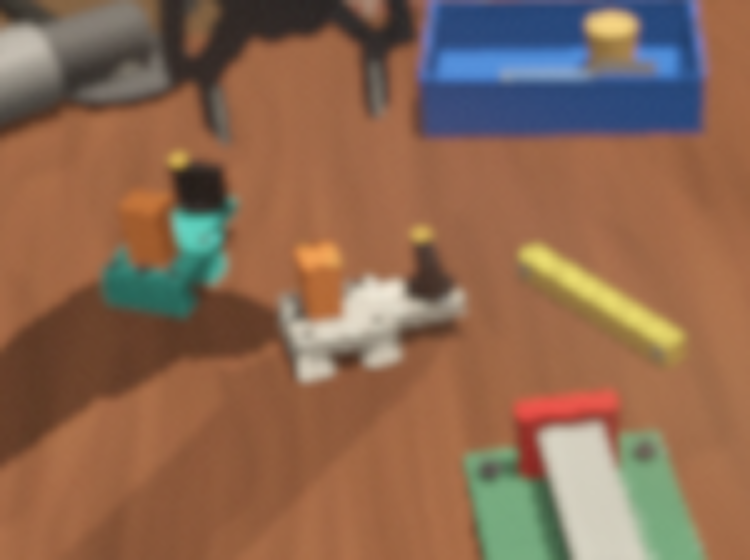

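The pictures show the gripper still above the carriage; the orange post is at about (276,383) in the crop. Both moves were refused because the rows lacked some fields, so I'm sending them again.

Call:
{"op": "carry_out", "data": {"commands": [{"dx": 0, "dy": 0, "dz": 3, "roll": 0}, {"dx": 0, "dy": 0, "dz": 6, "roll": 0}, {"dx": 0, "dy": 0, "dz": 8.5, "roll": 0}, {"dx": 0, "dy": 0, "dz": 10, "roll": 0}, {"dx": 0, "dy": 0, "dz": 10.9, "roll": 0}, {"dx": 0, "dy": 0, "dz": 10.9, "roll": 0}, {"dx": 0, "dy": 0, "dz": 10.9, "roll": 0}]}}

```text
clock: 3.28
position: [411.4, 341.9, 40.8]
tool_rot: [-2.0, -2.421, 0.0]
wrist_force: [0.4, 0.5, 0.3]
gripper_width: 0.999
```

Call:
{"op": "carry_out", "data": {"commands": [{"dx": 0, "dy": 0, "dz": 0, "roll": 0}, {"dx": 0, "dy": 0, "dz": 0, "roll": 0}, {"dx": 0, "dy": 0, "dz": 0, "roll": 0}, {"dx": 0, "dy": 0, "dz": 0, "roll": 0}, {"dx": 0, "dy": 0, "dz": 0, "roll": 0}, {"dx": 0, "dy": 0, "dz": 0, "roll": 0}, {"dx": 0, "dy": 0, "dz": 0, "roll": 0}, {"dx": 0, "dy": 0, "dz": 0, "roll": 0}], "jaw": 0, "newtons": 70}}

```text
clock: 3.95
position: [411.5, 342.0, 41.3]
tool_rot: [-2.001, -2.421, -0.0]
wrist_force: [-1.7, -2.0, 5.2]
gripper_width: 0.272
```

```bash
python3 - <<'E'
from h import *
c=cam('top');save(c,'g2.png',(110,180,210,280),5); np.savez('g2.npz',**c)
c=cam('side');save(c,'g2s.png',(150,100,300,212),5)
print(readout.state()['gripper_width'],readout.state()['wrist_force'])
go(410,343,140,11)
E
```

```text
0.2731397859649919 [-1.63965353 -1.83744705  4.89883937]
t4.05 pos [411.5 342.   41.3] toolY yaw 10.9 tilt 0.03 -> dx 0.13 dy -0.13 dz -9.87 roll -0.002
```

View pics/g2s.png

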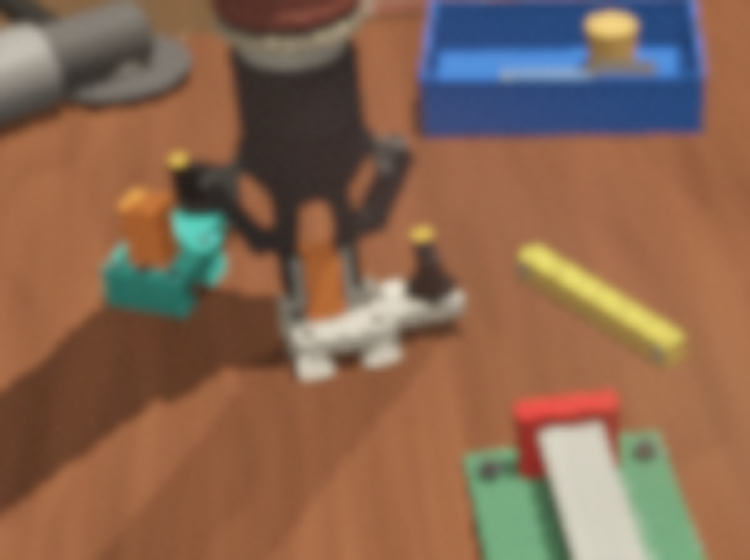

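Call:
{"op": "carry_out", "data": {"commands": [{"dx": 0, "dy": 0, "dz": -2, "roll": 0}, {"dx": 0, "dy": 0, "dz": -5, "roll": 0}, {"dx": 0, "dy": 0, "dz": -8, "roll": 0}, {"dx": 0, "dy": 0, "dz": -11, "roll": 0}, {"dx": 0, "dy": 0, "dz": -11, "roll": 0}, {"dx": 0, "dy": 0, "dz": -11, "roll": 0}]}}

```text
clock: 4.55
position: [412.1, 342.3, 152.3]
tool_rot: [2.001, 2.421, 0.003]
wrist_force: [0.1, -1.2, -3.8]
gripper_width: 0.27
```

```bash
python3 - <<'E'
from h import *
print(readout.state()['gripper_width'],readout.state()['wrist_force'])
go(543.5,-25.3,150,1.8)
E
```

```text
0.27034471864916354 [ 0.14627298 -1.24411474 -3.81725531]
t4.55 pos [412.1 342.3 152.3] toolY yaw 10.9 tilt 0.13 -> dx -38.58 dy 5.98 dz 0.21 roll 0.158
```

Call:
{"op": "carry_out", "data": {"commands": [{"dx": -3, "dy": 0.5, "dz": 0, "roll": 0.03}, {"dx": -6, "dy": 1, "dz": 0, "roll": 0.06}, {"dx": -9.5, "dy": 1.5, "dz": 0, "roll": 0.09}, {"dx": -13, "dy": 2, "dz": 0, "roll": 0.12}, {"dx": -16.5, "dy": 2.6, "dz": 0, "roll": 0.16}, {"dx": -20, "dy": 3.1, "dz": 0, "roll": 0.16}, {"dx": -23.5, "dy": 3.6, "dz": 0, "roll": 0.16}, {"dx": -27, "dy": 4.2, "dz": 0, "roll": 0.16}, {"dx": -30.5, "dy": 4.7, "dz": 0, "roll": 0.16}, {"dx": -33.5, "dy": 5.2, "dz": 0, "roll": 0.16}, {"dx": -36, "dy": 5.6, "dz": 0, "roll": 0.16}, {"dx": -38, "dy": 5.9, "dz": 0, "roll": 0.16}, {"dx": -38.6, "dy": 6, "dz": 0, "roll": 0.16}, {"dx": -38.6, "dy": 6, "dz": 0, "roll": 0.16}, {"dx": -38.6, "dy": 6, "dz": 0, "roll": 0.16}]}}

```text
clock: 5.8
position: [542.7, -24.8, 150.6]
tool_rot: [-2.187, -2.253, -0.001]
wrist_force: [0.1, 0.5, -3.5]
gripper_width: 0.27
```

```bash
python3 - <<'E'
from h import *
c=cam('top');save(c,'p1.png',(190,120,310,220),6); np.savez('p1.npz',**c)
c=cam('side');save(c,'p1s.png',(220,130,340,240),6);np.savez('p1s.npz',**c)
print(readout.state()['gripper_width'],readout.state()['wrist_force'])
go(543.5,-25.3,72.8,1.8)
E
```

```text
0.27394157479249653 [-0.14764013 -0.02892071 -3.14914786]
t5.90 pos [543.  -23.7 151.4] toolY yaw 1.8 tilt 0.11 -> dx -0.18 dy 0.05 dz 7.86 roll 0.000
```

View pics/p1.png

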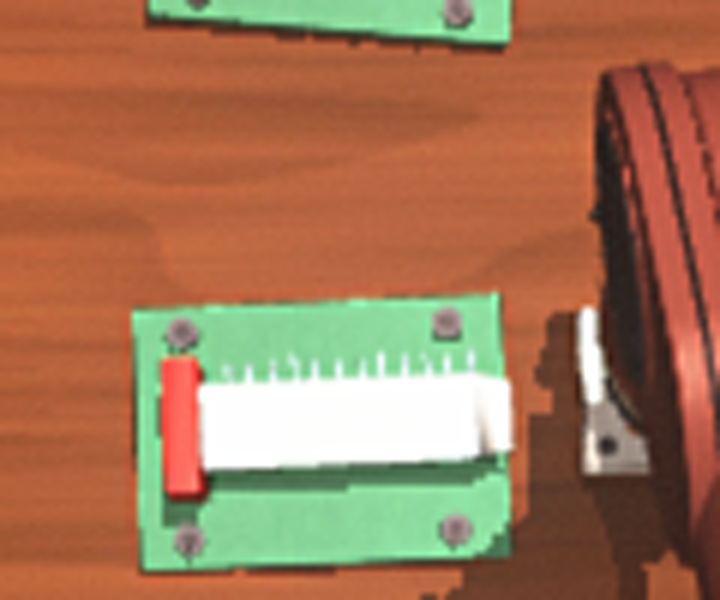

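View pics/p1s.png

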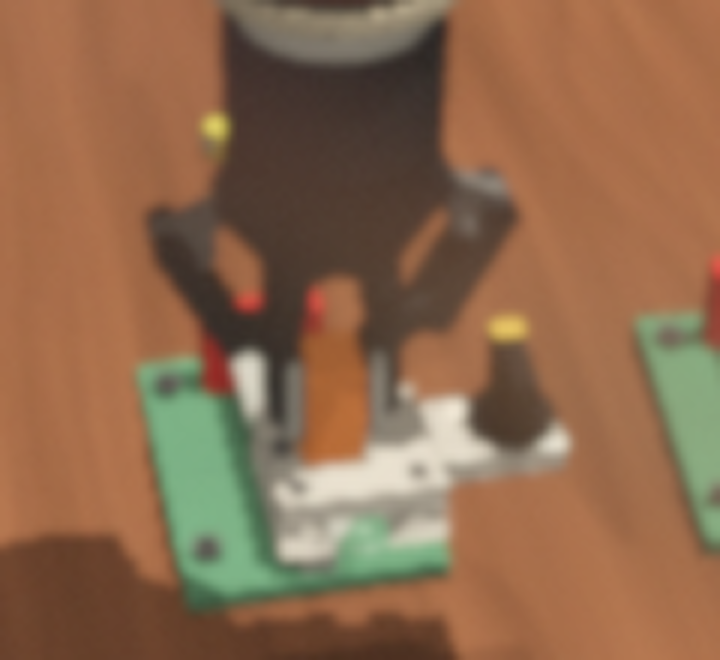

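```bash
python3 - <<'E'
from h import *
st=readout.state();pos=st['position']
yc=-np.array([np.cos(np.radians(1.8)),np.sin(np.radians(1.8))]);xc=np.array([-yc[1]*-1,0]);
xc=np.array([-np.sin(np.radians(1.8)),np.cos(np.radians(1.8))])
org=np.array([547.3,109.8])
for f in('p1','p1s'):
    c=dict(np.load(f+'.npz'));W=world(c);S=cv2.cvtColor(c['pixels'],cv2.COLOR_RGB2HSV)[...,1]
    P=W[(S<70)]; P=P[~np.isnan(P[:,0])]
    def fr(P,o): d=P[:,:2]-o; return np.c_[d@xc,d@yc,P[:,2]]
    A=fr(P,pos[:2]); A=A[(abs(A[:,0])<40)&(A[:,1]>-95)&(A[:,1]<35)&(A[:,2]>130)&(A[:,2]<145)]
    print(f,'plate in TCP axes',len(A),np.percentile(A,[0,1,5,50,95,99,100],axis=0).round(1).tolist())
    # end face edge points
    B=fr(P,org); B=B[(abs(B[:,1])<25)&(B[:,0]>-80)&(B[:,0]<65)&(B[:,2]>38)&(B[:,2]<52)]
    print(' rail in rail axes',len(B),np.percentile(B,[1,5,50,95,99],axis=0).round(1).tolist())
    for lo in(-55,-20,20,45):
        b=B[(B[:,0]>lo)&(B[:,0]<lo+30)&(B[:,2]>43)]
        if len(b)>10: print('  slice',lo,np.percentile(b[:,1],[2,98]).round(1),b[:,2].mean().round(1))
    M=(S<70)&(W[...,2]>130)&(W[...,2]<145)
E
```

```text
p1 plate in TCP axes 130 [[8.1, -37.8, 131.9], [8.2, -36.7, 132.2], [10.7, -29.4, 133.1], [25.3, 7.6, 137.0], [30.8, 24.9, 140.5], [31.1, 25.4, 142.4], [31.3, 25.6, 142.9]]
 rail in rail axes 688 [[-73.7, -17.7, 40.0], [-66.4, -15.9, 41.4], [-5.7, -0.1, 45.6], [54.8, 16.2, 49.2], [60.4, 17.6, 50.6]]
  slice -55 [-16.7  17.7] 46.1
  slice -20 [-17.3  16.7] 46.1
  slice 20 [-17.4  17.4] 46.2
  slice 45 [-17.7  16.7] 46.3
p1s plate in TCP axes 499 [[-30.7, -87.9, 130.1], [-30.1, -85.8, 130.3], [-29.0, -75.0, 131.2], [-14.6, -26.2, 136.7], [15.1, 22.9, 140.3], [24.0, 24.7, 142.0], [26.9, 25.1, 142.5]]
 rail in rail axes 35 [[-78.2, -11.2, 39.2], [-77.4, -9.1, 41.4], [21.5, 11.9, 44.8], [41.8, 16.7, 46.3], [42.4, 17.0, 46.7]]
  slice 20 [ 7.  16.5] 44.7
```

Call:
{"op": "carry_out", "data": {"commands": [{"dx": -0.1, "dy": 0.15, "dz": 2, "roll": 0}, {"dx": -0.1, "dy": 0.15, "dz": 4.5, "roll": 0}, {"dx": -0.1, "dy": 0.15, "dz": 6.5, "roll": 0}, {"dx": -0.1, "dy": 0.15, "dz": 7.8, "roll": 0}, {"dx": -0.1, "dy": 0.15, "dz": 7.8, "roll": 0}, {"dx": -0.1, "dy": 0.15, "dz": 7.8, "roll": 0}, {"dx": -0.1, "dy": 0.15, "dz": 7.8, "roll": 0}]}}

```text
clock: 6.48
position: [545.4, -24.0, 74.6]
tool_rot: [2.185, 2.257, 0.005]
wrist_force: [0.4, -0.5, -4.3]
gripper_width: 0.271
```

```bash
python3 - <<'E'
from h import *
c=cam('side');save(c,'p2s.png',(220,130,340,240),6);np.savez('p2s.npz',**c)
c=cam('top');save(c,'p2.png',(190,150,310,230),6);np.savez('p2.npz',**c)
W=world(c);S=cv2.cvtColor(c['pixels'],cv2.COLOR_RGB2HSV)[...,1]
pos=readout.state()['position'];a=np.radians(1.8)
xc=np.array([-np.sin(a),np.cos(a)]);yc=-np.array([np.cos(a),np.sin(a)])
for o,nm in((pos[:2],'tcp'),(np.array([547.3,109.8]),'rail')):
  P=W[S<70];P=P[~np.isnan(P[:,0])];d=P[:,:2]-o;A=np.c_[d@xc,d@yc,P[:,2]]
  if nm=='tcp': A=A[(abs(A[:,0])<40)&(A[:,1]>-95)&(A[:,1]<35)&(A[:,2]>52)&(A[:,2]<68)]
  else: A=A[(A[:,0]<-85)&(A[:,0]>-180)&(A[:,1]>-90)&(A[:,1]<45)&(A[:,2]>52)&(A[:,2]<68)]
  print(nm,len(A),np.percentile(A,[1,5,50,95,99],axis=0).round(1).tolist())
print(readout.state()['wrist_force'])
go(544.5,-25.3,72.8,1.8)
E
```

```text
tcp 111 [[9.9, -36.8, 54.3], [12.5, -32.1, 55.5], [27.2, 9.3, 61.2], [32.2, 24.8, 65.4], [32.5, 25.2, 66.6]]
rail 111 [[-124.1, -30.8, 54.3], [-121.5, -26.2, 55.5], [-106.8, 15.2, 61.2], [-101.8, 30.7, 65.4], [-101.5, 31.1, 66.6]]
[ 0.17268799 -0.64029563 -4.74788319]
t6.58 pos [545.6 -24.3  74.8] toolY yaw 1.8 tilt 0.19 -> dx -0.09 dy -0.11 dz 0.20 roll 0.000
```

View pics/p2s.png

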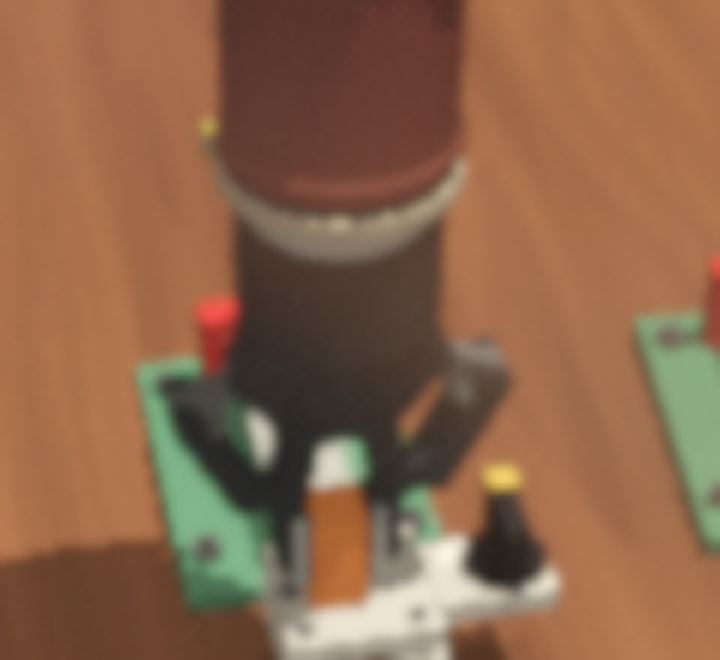

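Call:
{"op": "carry_out", "data": {"commands": [{"dx": 0, "dy": -0.05, "dz": 0.2, "roll": 0}, {"dx": 0.8, "dy": -0.05, "dz": 0.2, "roll": 0}, {"dx": 1.6, "dy": -0.05, "dz": 0.2, "roll": 0}, {"dx": 2.2, "dy": -0.05, "dz": 0.2, "roll": 0}, {"dx": 2.8, "dy": -0.05, "dz": 0.2, "roll": 0}, {"dx": 3.4, "dy": -0.05, "dz": 0.2, "roll": 0}, {"dx": 4.0, "dy": -0.05, "dz": 0.2, "roll": 0}, {"dx": 4.5, "dy": -0.05, "dz": 0.2, "roll": 0}, {"dx": 4.5, "dy": -0.05, "dz": 0.2, "roll": 0}]}}

```text
clock: 7.33
position: [543.6, 22.3, 72.9]
tool_rot: [2.184, 2.258, 0.006]
wrist_force: [-0.6, -0.8, -4.7]
gripper_width: 0.27
```

```bash
python3 - <<'E'
from h import *
print(readout.state()['wrist_force'],readout.state()['moment'])
go(545,-25.3+80,72.8,1.8)
E
```

```text
[-0.57833093 -0.78390645 -4.67343299] [ 0.0284914   0.09640592 -0.01440026]
t7.33 pos [543.6  22.3  72.9] toolY yaw 1.9 tilt 0.21 -> dx 3.24 dy 0.25 dz 0.02 roll 0.002
```

Call:
{"op": "carry_out", "data": {"commands": [{"dx": 0.6, "dy": 0, "dz": 0, "roll": 0}, {"dx": 1.2, "dy": 0, "dz": 0, "roll": 0}, {"dx": 1.8, "dy": 0, "dz": 0, "roll": 0}, {"dx": 2.4, "dy": 0, "dz": 0, "roll": 0}, {"dx": 3.0, "dy": 0, "dz": 0, "roll": 0}, {"dx": 3.6, "dy": 0, "dz": 0, "roll": 0}, {"dx": 4.2, "dy": 0, "dz": 0, "roll": 0}, {"dx": 4.2, "dy": 0, "dz": 0, "roll": 0}]}}

```text
clock: 8.0
position: [542.0, 66.1, 73.1]
tool_rot: [2.182, 2.26, 0.007]
wrist_force: [0.8, 0.5, -4.0]
gripper_width: 0.272
```

```bash
python3 - <<'E'
from h import *
c=cam('side');save(c,'p3s.png',(220,130,340,240),6);np.savez('p3s.npz',**c)
c=cam('top');save(c,'p3.png',(190,150,310,230),6);np.savez('p3.npz',**c)
print(readout.state()['wrist_force'],readout.state()['moment'])
go(545,-25.3+80,72.8,1.8)
E
```

```text
[ 0.50548292  0.35404746 -3.91785746] [-0.03954005  0.03206726  0.01898932]
t8.10 pos [542.1  64.4  73. ] toolY yaw 1.9 tilt 0.21 -> dx -0.98 dy 0.25 dz 0.02 roll 0.003
```

View pics/p3s.png

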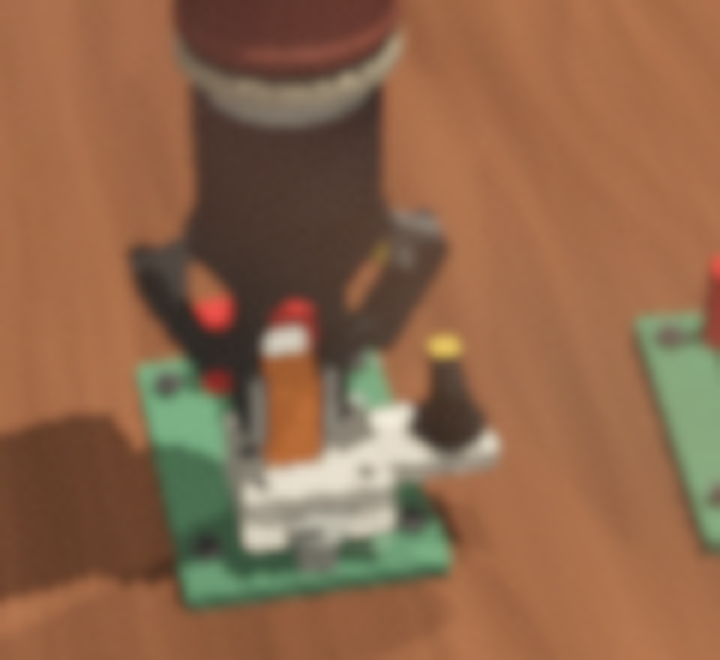

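The side view shows the carriage threaded on the rail, with the rail's end visible in the channel at (318,545) and no contact forces. Now sliding it towards home.

Call:
{"op": "carry_out", "data": {"commands": [{"dx": 0.8, "dy": 0, "dz": 0, "roll": 0}, {"dx": 1.6, "dy": 0, "dz": 0, "roll": 0}, {"dx": 2.4, "dy": 0, "dz": 0, "roll": 0}, {"dx": 3.2, "dy": 0, "dz": 0, "roll": 0}, {"dx": 4.0, "dy": 0, "dz": 0, "roll": 0}, {"dx": 4.8, "dy": 0, "dz": 0, "roll": 0}, {"dx": 5.6, "dy": 0, "dz": 0, "roll": 0}, {"dx": 6.3, "dy": 0, "dz": 0, "roll": 0}, {"dx": 6.8, "dy": 0, "dz": 0, "roll": 0}, {"dx": 7.0, "dy": 0, "dz": 0, "roll": 0}, {"dx": 7.0, "dy": 0, "dz": 0, "roll": 0}]}}

```text
clock: 9.02
position: [539.7, 135.0, 73.2]
tool_rot: [2.182, 2.26, 0.006]
wrist_force: [0.4, -0.6, -3.6]
gripper_width: 0.269
```

Call:
{"op": "carry_out", "data": {"commands": [{"dx": 0.2, "dy": 0, "dz": 0, "roll": 0}, {"dx": 0.4, "dy": 0, "dz": 0.1, "roll": 0}, {"dx": 0.6, "dy": 0, "dz": 0.1, "roll": 0}, {"dx": 0.6, "dy": 0, "dz": 0.1, "roll": 0}]}}

```text
clock: 9.35
position: [539.7, 138.4, 72.1]
tool_rot: [2.183, 2.256, 0.002]
wrist_force: [-1.2, -6.7, -0.5]
gripper_width: 0.271
```

Call:
{"op": "carry_out", "data": {"commands": [{"dx": 0.2, "dy": 0, "dz": 0.05, "roll": 0}, {"dx": 0.4, "dy": 0, "dz": 0.05, "roll": 0}, {"dx": 0.4, "dy": 0, "dz": 0.05, "roll": 0}, {"dx": 0.4, "dy": 0, "dz": 0.05, "roll": 0}]}}

```text
clock: 9.68
position: [539.9, 138.7, 71.6]
tool_rot: [2.185, 2.25, -0.004]
wrist_force: [-2.1, -10.7, 1.1]
gripper_width: 0.273
```

```bash
python3 - <<'E'
from h import *
c=cam('top');save(c,'p4.png',(190,150,310,230),6);np.savez('p4.npz',**c)
c=cam('side');save(c,'p4s.png',(220,130,340,240),6);np.savez('p4s.npz',**c)
print(readout.state()['wrist_force'],readout.state()['moment'])
go(545,-25.3+80,72.8,1.8)
E
```

```text
[ -0.28503194 -11.97074895   1.21621509] [-2.60001407  0.31574459 -0.11649946]
t9.78 pos [539.9 138.6  71.6] toolY yaw 1.7 tilt 0.32 -> dx -8.40 dy 0.26 dz -0.08 roll -0.002
```

View pics/p4.png

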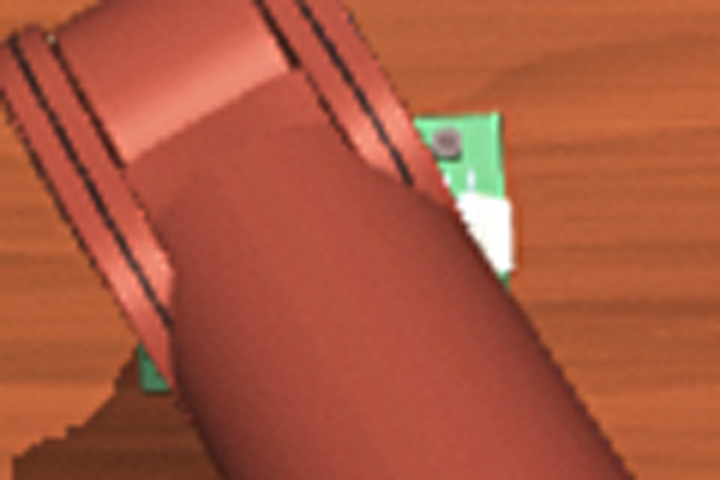

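View pics/p4s.png

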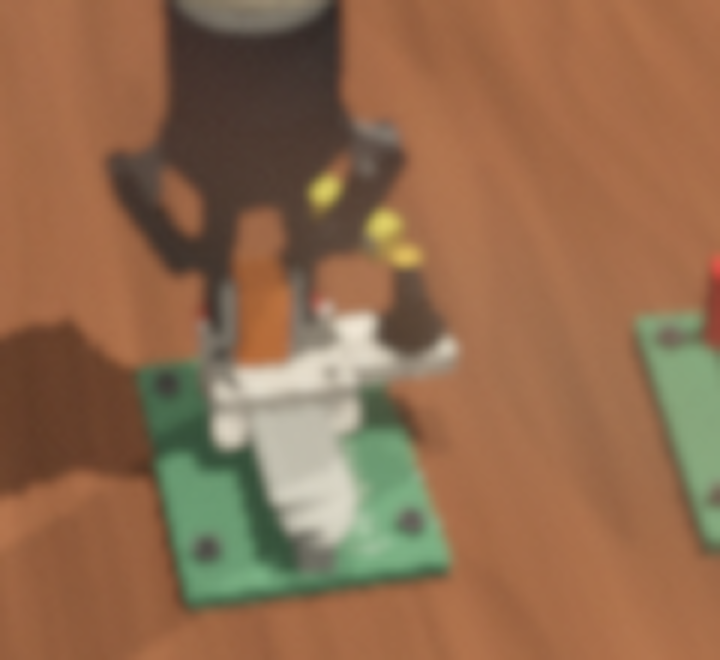

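Call:
{"op": "carry_out", "data": {"commands": [{"dx": 0, "dy": 0, "dz": 0, "roll": 0}, {"dx": 0, "dy": 0, "dz": 0, "roll": 0}, {"dx": 0, "dy": 0, "dz": 0, "roll": 0}, {"dx": 0, "dy": 0, "dz": 0, "roll": 0}], "jaw": 0.55}}

```text
clock: 10.12
position: [540.2, 139.4, 71.9]
tool_rot: [2.185, 2.251, -0.002]
wrist_force: [0.5, -0.6, -0.5]
gripper_width: 0.548
```

Call:
{"op": "carry_out", "data": {"commands": [{"dx": 0, "dy": 0, "dz": -1.5, "roll": 0}, {"dx": 0, "dy": 0, "dz": -4.5, "roll": 0}, {"dx": 0, "dy": 0, "dz": -7, "roll": 0}, {"dx": 0, "dy": 0, "dz": -7.5, "roll": 0}, {"dx": 0, "dy": 0, "dz": -7.5, "roll": 0}]}}

```text
clock: 10.53
position: [541.3, 140.7, 149.2]
tool_rot: [2.182, 2.25, 0.004]
wrist_force: [-0.1, -0.0, 0.1]
gripper_width: 0.552
```

```bash
python3 - <<'E'
from h import *
c=cam('top');save(c,'p5.png',(190,150,310,230),6);np.savez('p5.npz',**c)
c=cam('side');save(c,'p5s.png',(220,130,340,240),6);np.savez('p5s.npz',**c)
s=readout.state();print(s['wrist_force'],s['joint_pos'].round(2))
go(545,-25.3+80,72.8,1.8)
E
```

```text
[ 0.04410563 -0.32150604 -0.53493872] [ 0.18  0.26 -0.6   1.78  0.17  1.15 -0.44]
t10.63 pos [539.7 139.8 146.3] toolY yaw 1.7 tilt 0.29 -> dx -8.49 dy 0.25 dz 7.39 roll -0.001
```

View pics/p5s.png

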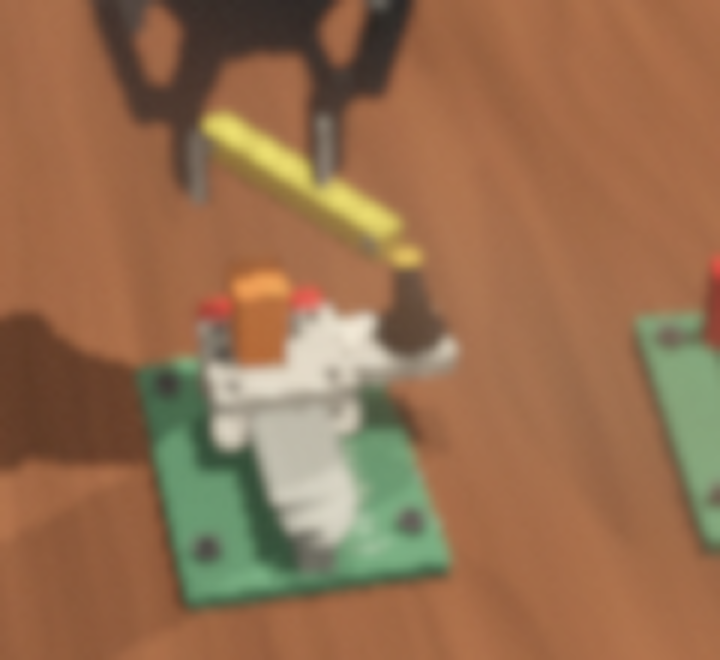

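View pics/p5.png

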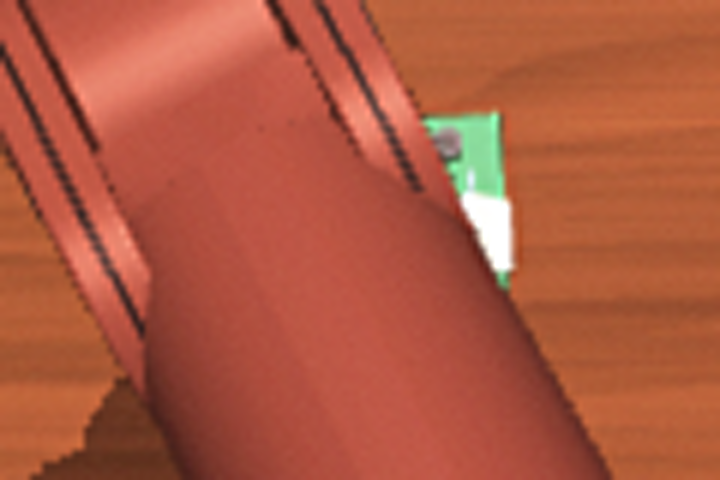

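```bash
python3 - <<'E'
from h import *
c=dict(np.load('p5s.npz'));W=world(c);hsv=cv2.cvtColor(c['pixels'],cv2.COLOR_RGB2HSV)
H,S,V=[hsv[...,i].astype(int) for i in range(3)]
a=np.radians(1.8);xc=np.array([-np.sin(a),np.cos(a)]);yc=-np.array([np.cos(a),np.sin(a)])
d=W[...,:2]-np.array([547.3,109.8]);F=np.dstack([d@xc,d@yc,W[...,2]])
inb=(F[...,0]>-20)&(F[...,0]<90)&(abs(F[...,1])<95)
def rep(n,m):
    P=F[m&inb];print(n,len(P),np.percentile(P,[1,10,50,90,99],axis=0).round(1).tolist())
rep('plate top',(S<70)&(F[...,2]>54)&(F[...,2]<62)&(V>120))
rep('post',(H>5)&(H<18)&(S>150)&(F[...,2]>64)&(F[...,2]<110))
rep('post top',(H>5)&(H<22)&(S>130)&(F[...,2]>100)&(F[...,2]<110))
rep('knob',(V<110)&(F[...,2]>66)&(F[...,2]<97)&(F[...,1]<-45))
rep('yellow',(H>20)&(H<32)&(S>120)&(F[...,2]>80)&(F[...,2]<110)&(F[...,1]<-45))
rep('stop',((H<5)|(H>172))&(S>150)&(F[...,2]>40))
E
```

```text
plate top 298 [[-1.8, -80.1, 54.5], [2.1, -50.4, 55.6], [16.3, -19.4, 57.0], [42.6, 24.4, 58.7], [54.1, 30.4, 61.4]]
post 142 [[13.2, -4.2, 67.0], [14.8, -0.5, 73.4], [17.0, 8.0, 94.7], [34.6, 18.1, 102.5], [42.5, 19.0, 103.7]]
post top 54 [[14.0, -4.6, 100.3], [16.1, -2.0, 100.6], [27.3, 7.2, 101.8], [38.7, 16.1, 102.8], [43.4, 18.1, 103.9]]
knob 50 [[6.2, -69.7, 66.7], [8.4, -66.2, 68.8], [11.9, -60.9, 80.9], [26.3, -58.7, 92.0], [29.9, -58.2, 93.1]]
yellow 6 [[40.1, -69.2, 91.5], [40.4, -68.5, 91.6], [44.2, -65.7, 91.9], [46.4, -63.1, 92.5], [46.5, -62.6, 92.5]]
stop 14 [[62.9, -28.0, 55.4], [64.0, -24.4, 55.6], [68.7, 16.4, 56.8], [73.0, 22.4, 58.5], [75.1, 24.2, 59.5]]
```

```bash
python3 - <<'E'
from h import *
go(612.2,142.2,67,1.8)
E
```

```text
t10.63 pos [539.7 139.8 146.3] toolY yaw 1.7 tilt 0.29 -> dx 0.06 dy 7.23 dz 7.95 roll -0.001
```

Call:
{"op": "carry_out", "data": {"commands": [{"dx": 0, "dy": 2, "dz": 0, "roll": 0}, {"dx": 0, "dy": 5, "dz": 0, "roll": 0}, {"dx": 0, "dy": 7.2, "dz": 0, "roll": 0}, {"dx": 0, "dy": 7.2, "dz": 0, "roll": 0}, {"dx": 0, "dy": 7.2, "dz": 0, "roll": 0}]}}

```text
clock: 11.05
position: [611.3, 141.9, 144.3]
tool_rot: [2.186, 2.253, -0.006]
wrist_force: [-0.7, -0.1, -1.2]
gripper_width: 0.549
```

```bash
python3 - <<'E'
from h import *
c=cam('side');save(c,'p6s.png',(220,130,340,240),6)
go(612.2,142.2,67,1.8)
E
```

```text
t11.10 pos [610.6 142.2 144.7] toolY yaw 1.8 tilt 0.25 -> dx 0.03 dy 0.17 dz 7.77 roll -0.001
```

View pics/p6s.png

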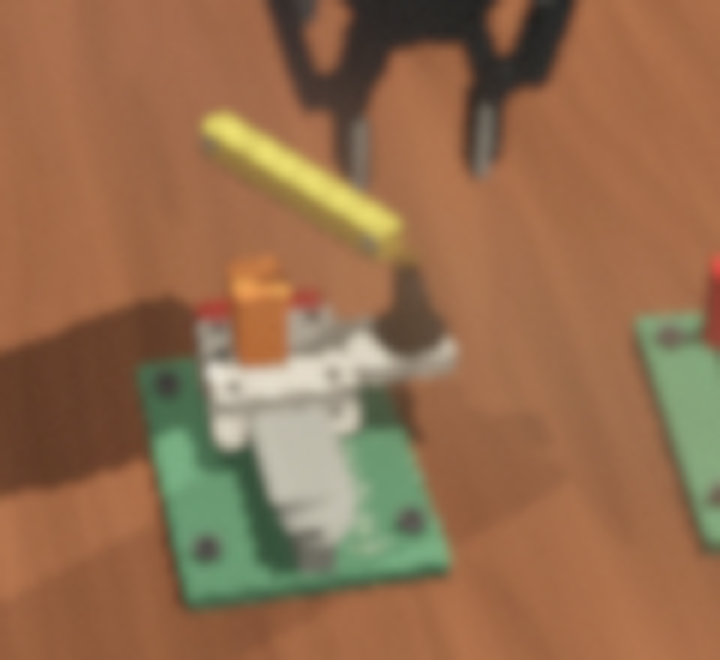

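The jaws at (355,180) and (480,170) straddle the wing at (410,270). Going down and closing.

Call:
{"op": "carry_out", "data": {"commands": [{"dx": 0, "dy": 0.1, "dz": 2.5, "roll": 0}, {"dx": 0, "dy": 0.1, "dz": 5, "roll": 0}, {"dx": 0, "dy": 0.1, "dz": 7, "roll": 0}, {"dx": 0, "dy": 0.1, "dz": 7.7, "roll": 0}, {"dx": 0, "dy": 0.1, "dz": 7.7, "roll": 0}, {"dx": 0, "dy": 0.1, "dz": 7.7, "roll": 0}]}}

```text
clock: 11.6
position: [611.2, 142.2, 68.2]
tool_rot: [2.185, 2.254, -0.006]
wrist_force: [0.0, -0.3, 0.4]
gripper_width: 0.548
```

Call:
{"op": "carry_out", "data": {"commands": [{"dx": 0, "dy": 0, "dz": 0, "roll": 0}, {"dx": 0, "dy": 0, "dz": 0, "roll": 0}, {"dx": 0, "dy": 0, "dz": 0, "roll": 0}, {"dx": 0, "dy": 0, "dz": 0, "roll": 0}, {"dx": 0, "dy": 0, "dz": 0, "roll": 0}, {"dx": 0, "dy": 0, "dz": 0, "roll": 0}], "jaw": 0, "newtons": 60}}

```text
clock: 12.1
position: [611.9, 142.5, 69.2]
tool_rot: [2.184, 2.253, -0.003]
wrist_force: [0.2, 0.9, 6.1]
gripper_width: 0.115
```

```bash
python3 - <<'E'
from h import *
c=cam('side');save(c,'p7s.png',(220,130,340,240),6)
s=readout.state();print(s['wrist_force'],s['moment'],s['gripper_width'])
go(612.2,142.2,67,1.8)
E
```

```text
[0.28498902 0.68539104 6.82515397] [ 0.07872536  0.20005934 -0.04615925] 0.10934238463090856
t12.15 pos [611.9 142.5  69.2] toolY yaw 1.8 tilt 0.22 -> dx -0.03 dy 0.03 dz 0.22 roll -0.000
```

View pics/p7s.png

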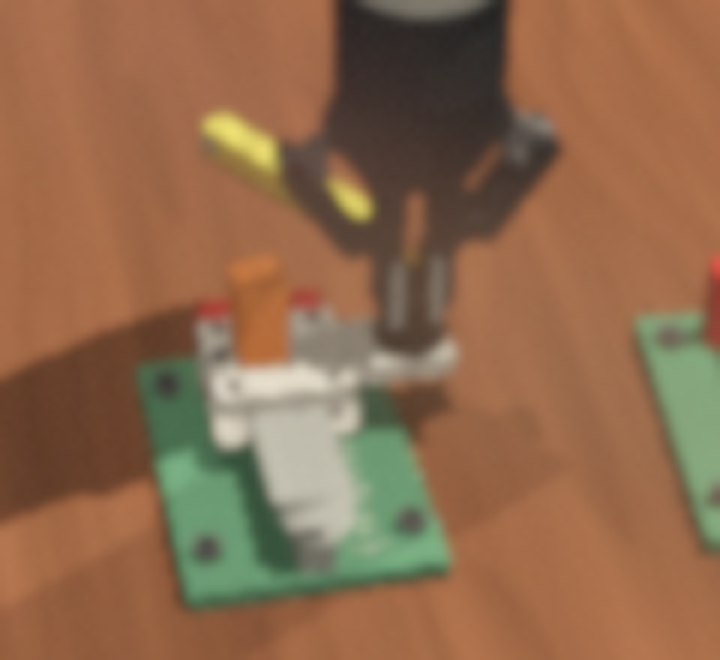

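Call:
{"op": "carry_out", "data": {"commands": [{"dx": 0, "dy": 0, "dz": 0, "roll": 0.1}, {"dx": 0, "dy": 0, "dz": 0, "roll": 0.2}, {"dx": 0, "dy": 0, "dz": 0, "roll": 0.3}, {"dx": 0, "dy": 0, "dz": 0, "roll": 0.4}, {"dx": 0, "dy": 0, "dz": 0, "roll": 0.5}, {"dx": 0, "dy": 0, "dz": 0, "roll": 0.6}, {"dx": 0, "dy": 0, "dz": 0, "roll": 0.7}, {"dx": 0, "dy": 0, "dz": 0, "roll": 0.8}, {"dx": 0, "dy": 0, "dz": 0, "roll": 0.8}]}}

```text
clock: 12.9
position: [611.8, 142.4, 69.5]
tool_rot: [2.892, 1.217, -0.001]
wrist_force: [-0.9, 0.7, 4.8]
gripper_width: 0.111
```

```bash
python3 - <<'E'
from h import *
c=cam('side');save(c,'p8s.png',(220,130,340,240),6)
s=readout.state();print(s['wrist_force'],s['moment'],s['gripper_width'],s['joint_pos'])
go(611.9,142.5,69.2,1.8-80.8)
E
```

```text
[-2.07604909  0.33877423  3.66889624] [ 0.11005136  0.49217636 -0.09443286] 0.11438415678109544 [ 0.01066217  0.45074963 -0.39679694  1.67839445  0.19969441  1.05260119
 -1.21750482]
t12.95 pos [611.8 142.6  69.5] toolY yaw -44.0 tilt 0.23 -> dx -0.00 dy 0.02 dz 0.03 roll 0.611
```

View pics/p8s.png

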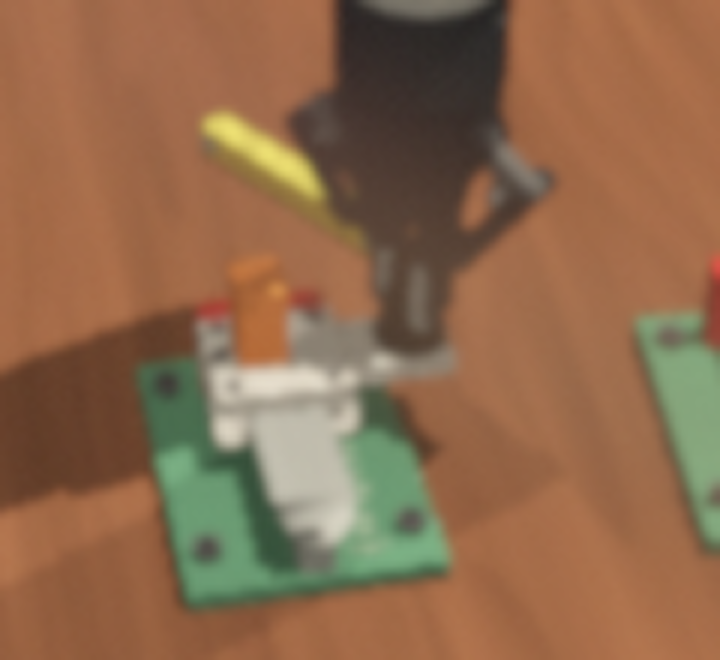

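Call:
{"op": "carry_out", "data": {"commands": [{"dx": 0, "dy": 0, "dz": 0, "roll": 0.1}, {"dx": 0, "dy": 0, "dz": 0, "roll": 0.2}, {"dx": 0, "dy": 0, "dz": 0, "roll": 0.3}, {"dx": 0, "dy": 0, "dz": 0, "roll": 0.38}, {"dx": 0, "dy": 0, "dz": 0, "roll": 0.46}, {"dx": 0, "dy": 0, "dz": 0, "roll": 0.54}, {"dx": 0, "dy": 0, "dz": 0, "roll": 0.6}, {"dx": 0, "dy": 0, "dz": 0, "roll": 0.62}, {"dx": 0, "dy": 0, "dz": 0, "roll": 0.62}, {"dx": 0, "dy": 0, "dz": 0, "roll": 0.62}], "newtons": 80}}

```text
clock: 13.78
position: [613.1, 142.5, 70.0]
tool_rot: [3.124, 0.293, 0.005]
wrist_force: [5.3, -0.8, 1.2]
gripper_width: 0.112
```

```bash
python3 - <<'E'
from h import *
c=cam('side');save(c,'p9s.png',(220,130,340,240),6)
s=readout.state();print(s['wrist_force'],s['moment'],s['gripper_width'],s['joint_pos'])
go(611.9,142.5,69.2,1.8-80.8)
E
```

```text
[6.18100246 0.13475034 2.32608463] [-0.08978215 -1.06933556 -0.05896672] 0.1133678356610226 [-0.07711141  0.43581594 -0.28350344  1.68217879  0.14245541  1.04140145
 -1.79118415]
t13.83 pos [613.1 142.6  70. ] toolY yaw -79.3 tilt 0.28 -> dx -0.12 dy -0.02 dz 0.08 roll -0.005
```

View pics/p9s.png

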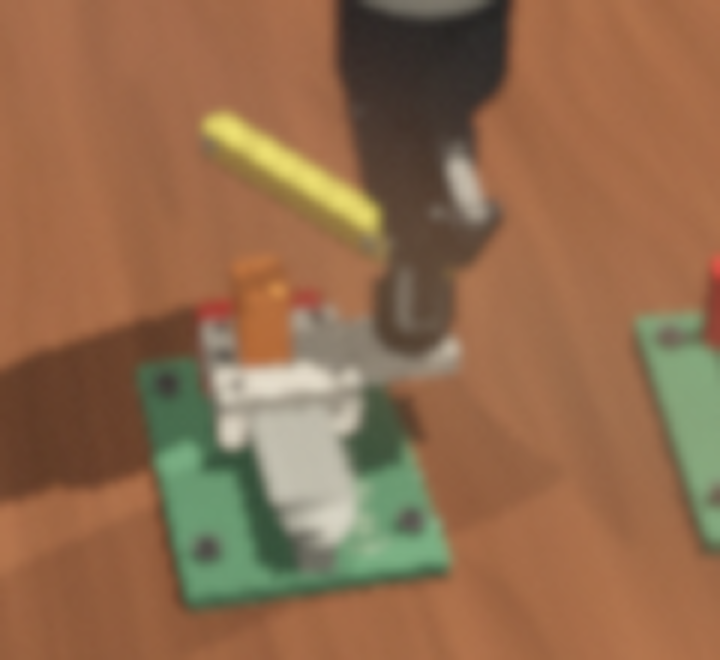

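Call:
{"op": "carry_out", "data": {"commands": [{"dx": 0, "dy": 0, "dz": 0, "roll": 0}, {"dx": 0, "dy": 0, "dz": 0, "roll": 0}, {"dx": 0, "dy": 0, "dz": 0, "roll": 0}, {"dx": 0, "dy": 0, "dz": 0, "roll": 0}, {"dx": 0, "dy": 0, "dz": 0, "roll": 0}], "jaw": 0.5}}

```text
clock: 14.25
position: [612.7, 142.6, 69.7]
tool_rot: [3.124, 0.294, 0.004]
wrist_force: [-1.0, 0.3, -0.0]
gripper_width: 0.501
```

Call:
{"op": "carry_out", "data": {"commands": [{"dx": 0, "dy": 0, "dz": -1.5, "roll": 0}, {"dx": 0, "dy": 0, "dz": -4.5, "roll": 0}, {"dx": 0, "dy": 0, "dz": -8, "roll": 0}, {"dx": 0, "dy": 0, "dz": -11, "roll": 0}, {"dx": 0, "dy": 0, "dz": -14, "roll": 0}, {"dx": 0, "dy": 0, "dz": -14, "roll": 0}]}}

```text
clock: 14.75
position: [614.8, 144.2, 216.7]
tool_rot: [3.125, 0.295, 0.018]
wrist_force: [0.9, 0.8, -0.2]
gripper_width: 0.5
```

```bash
python3 - <<'E'
from h import *
c=cam('side');save(c,'q1s.png',(220,130,340,240),6)
s=readout.state();print(s['wrist_force'],s['gripper_width'])
go(560,-250,230)
E
```

```text
[-0.14313227 -0.30232569 -0.49264153] 0.5032989340895206
t14.80 pos [613.9 143.8 213.6] toolY yaw -79.2 tilt 0.51 -> dx -12.66 dy 37.68 dz -1.60 roll 0.000
```

View pics/q1s.png

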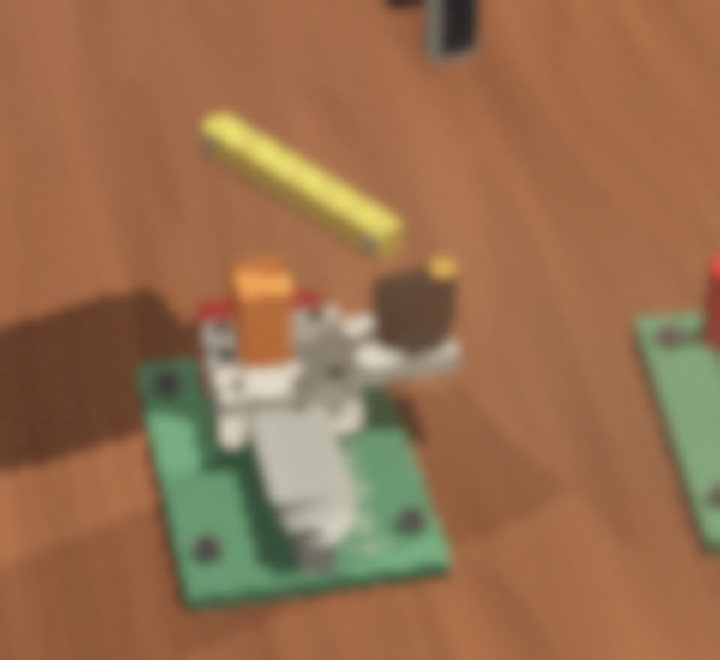

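Wing now lies across the carriage, with the yellow mark at (443,268). I'm moving the arm clear to verify from the top.

Call:
{"op": "carry_out", "data": {"commands": [{"dx": -1.3, "dy": 3.8, "dz": 0, "roll": 0}, {"dx": -2.6, "dy": 7.6, "dz": 0, "roll": 0}, {"dx": -3.9, "dy": 11.4, "dz": 0, "roll": 0}, {"dx": -5.2, "dy": 15.2, "dz": 0, "roll": 0}, {"dx": -6.5, "dy": 19, "dz": -1, "roll": 0}, {"dx": -7.8, "dy": 22.8, "dz": -1, "roll": 0}, {"dx": -9.1, "dy": 26.6, "dz": -1.6, "roll": 0}, {"dx": -10.4, "dy": 30.4, "dz": -1.6, "roll": 0}, {"dx": -11.7, "dy": 34.2, "dz": -1.6, "roll": 0}, {"dx": -12.7, "dy": 37.7, "dz": -1.6, "roll": 0}, {"dx": -12.7, "dy": 37.7, "dz": -1.6, "roll": 0}, {"dx": -12.7, "dy": 37.7, "dz": -1.6, "roll": 0}]}}

```text
clock: 15.8
position: [558.1, -253.0, 228.4]
tool_rot: [3.126, 0.288, 0.009]
wrist_force: [0.0, 1.8, -0.5]
gripper_width: 0.498
```

```bash
python3 - <<'E'
from h import *
c=cam('top');save(c,'q2.png',(195,150,295,225),7);np.savez('q2.npz',**c);save(c,'q2f.png',s=1.2)
W=world(c);hsv=cv2.cvtColor(c['pixels'],cv2.COLOR_RGB2HSV);H,S,V=[hsv[...,i].astype(int) for i in range(3)]
a=np.radians(1.8);xc=np.array([-np.sin(a),np.cos(a)]);yc=-np.array([np.cos(a),np.sin(a)])
d=W[...,:2]-np.array([547.3,109.8]);F=np.dstack([d@xc,d@yc,W[...,2]])
inb=(F[...,0]>-20)&(F[...,0]<90)&(abs(F[...,1])<95)
def rep(n,m):
    P=F[m&inb]; print(n,len(P),np.percentile(P,[2,50,98],axis=0).round(1).tolist(),cv2.minAreaRect(P[:,:2].astype(np.float32)))
rep('plate',(S<70)&(F[...,2]>53)&(F[...,2]<63)&(F[...,1]>-31))
rep('post',(H>5)&(H<28)&(S>120)&(F[...,2]>96)&(F[...,1]>-30))
rep('wing',(F[...,2]>86)&(F[...,1]<-38))
rep('stop',((H<6)|(H>170))&(S>120)&(F[...,2]>52)&(F[...,2]<64))
E
```

```text
plate 390 [[1.8, -30.0, 53.5], [27.9, -3.2, 57.7], [59.9, 29.6, 62.0]] ((30.65978240966797, -0.5857162475585938), (61.17428207397461, 59.9848518371582), 89.48285675048828)
post 88 [[16.8, -3.8, 97.5], [30.7, 7.8, 102.2], [42.9, 18.0, 106.3]] ((30.715457916259766, 6.968748569488525), (22.272628784179688, 28.176162719726562), 89.6014633178711)
wing 65 [[24.5, -83.3, 88.6], [30.0, -64.8, 92.7], [36.7, -47.0, 96.8]] ((30.24460220336914, -65.35276794433594), (10.524171829223633, 37.35499572753906), 8.717158317565918)
stop 125 [[62.4, -27.8, 52.9], [69.2, 1.3, 57.1], [76.2, 28.7, 62.0]] ((69.13671875, 0.7369785308837891), (58.41399002075195, 13.730672836303711), 87.92262268066406)
```

View pics/q2.png

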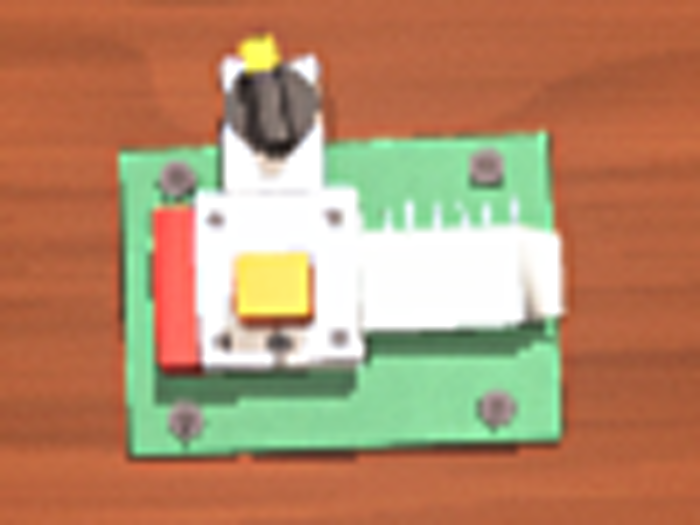

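View pics/q2f.png

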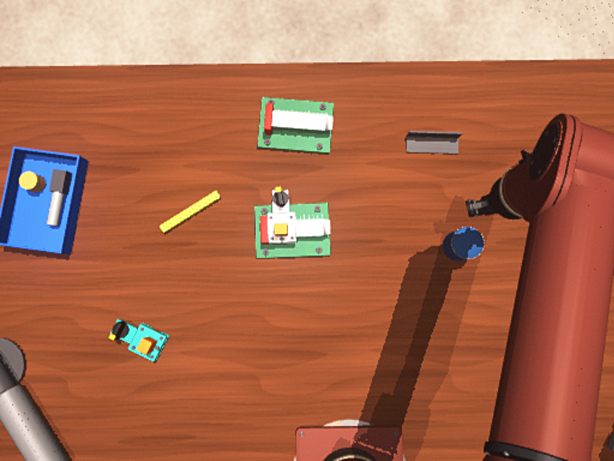

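```bash
python3 -c "
from h import *
print(readout.state()['wrist_force']);print(ticket.job_done())"
```

```text
[ 0.19871089  0.96139759 -0.25759706]
the job is handed in; nothing more can be done
None
```

The carriage is on the near rail, home against the red stop, with the knob turned tight. I let go, moved the arm clear and handed the job in at about 16 s of the 51 s; no verdict was reported.

- **Carriage position:** the last top-camera check puts it about 0.3 mm from home along the rail and about 1 mm to the side. It is square to the rail within about 0.01 rad, and its height looks right. When I pushed it home, the stop pushed back with about 11 N.
- **Knob:** the camera shows the wing at about 1.42 rad, and the wrist turned 1.415 rad, so they agree; tight is beyond 1.25.
- **Other things:** the robot touches nothing, and the tin, folding rule and steel angle look unmoved in the picture.
- **What disagreed:** the camera and arm positions differed by about 1 mm sideways, which I corrected before threading the carriage on. Two early moves were refused because their rows lacked some fields, so I sent them again; nothing had moved.

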